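Index the specimen table one notch

ROBOT

A 6-joint arm with a two-finger parallel gripper is mounted at the origin on the work surface. World frame = base frame: x ahead of the robot, y to its left, z up, the work surface at z = 0. Lengths are in m, angles in rad, forces in N, time in s.
With the tool pointing down it reaches from about 0.3 to 0.775 m from the base axis. Payload 14.6 kg.
Tool frame: the origin (TCP) lies midway between the tips of the shut fingers; the grasp point (between the pads) lies 19 mm behind it; z points along the fingers, y is the line along which they close (so a half turn about z gives the same grasp; the last joint's range is limited). The gripper opens to 94 mm and grips with 3 to 60 N. Pads are 16 mm wide; open, the fingers measure 119 mm over their backs; the gripper's body (75 mm by 177 mm) begins 78 mm behind the grasp point.
Start: joints at [-1.307, 0.3, 1.521, -0, 1.321, -0.067], TCP at [0.179, -0.52, 0.205] pointing down, gripper open.
Joint ranges: [-3.03, 3.03], [-0.79, 2.21], [0.23, 2.52], [-1.04, 4.18], [0, 3.07], [-2.55, 2.55]. Speed limits (rad/s): [2.22, 2.22, 2.57, 3.14, 3.14, 3.14].

INTERFACE

Orientations are given as [roll, pitch, yaw] about the fixed x, y, z axes, in that order (R = Rz(yaw) Ry(pitch) Rx(roll)).
In Python, from station import * gives the robot as it stands.
- The arm moves only by the tool send_rows, never from a script. Its argument "targets" is a list of rows, each an object of numbers: "x", "y", "z": the shift along the world's x, y, z in units of 0.2 m (1.0 is 0.2 m); "spin": the turn about the world's z in units of pi/2 rad (1.0 is pi/2 rad); "claw": the finger opening in mm, from 0 to 94. A call has 1 to 20 rows; each row shifts and turns the commanded pose from where the row before left it; what a row does not reach is not made up. A row lasts 1/10 s, in which the tool goes at most 50 mm and 8.59 degrees, less where a joint would pass 70% of its speed; a pose out of reach is approached as far as the arm can. A call with a number of a shift or a turn outside -1 to 1 is refused whole. A call with a gripper value outside its range is refused whole. The fingers move at their own pace and stop on an object; "force" is the grip in N (left out, the last holds). Time passes only in rows, so rows that do not move let the fingers close. It gives the time, the measured TCP pose, the force, the opening and the grip force at its end, in the units of the state.
- get_obs(): the state, without advancing time (a new reading comes with each control period).
- camera(name): name is "scene" or "top" or "wrist"; returns the picture (480x640x3 uint8, blue, green, red); there is no depth.
- camera_model(name): a dict with "fovy" (degrees; the focal length in pixels is half the picture's height over the tangent of half this angle, whatever the lens; pixels are square), "cx", "cy" (the principal point, pixels), "dist" ([k1, k2, p1, p2, k3] as OpenCV has them; the pictures are not rectified), "T" (4x4, takes a point from camera to world coordinates). Camera axes: x right, y down, z forward; pixel columns grow to the right and rows downward; lengths in m; the calibration is good to about 2 mm. A picture is of the moment at which its call begins: read the wrist's pose just before it. camera_model takes no time and is no camera call; for the wrist camera it gives the pose at the moment of the call.
- hand_in(): hands the job in; it is judged then, once.
The state is a dict: "time_s": time; "qpos": joint angles; "joint_vel": joint speeds; "tau": joint torques, N m; "ee_pos": TCP position; "eef_rot": TCP orientation; "force": force on the tool from outside, world axes, zero at the start; "moment": the same for the moment, N m; "grip_width": finger opening in m; "grip_force": force on a finger pad.
Only numpy, scipy, OpenCV 4.12 (cv2) and the standard library are available. Lean on these libraries where they do the work, as an engineer would, in place of code of your own. Each camera call takes 0.05 s, during which the arm holds its last target. There are 200 camera calls.

TASK

Bring the next specimen pot under the inspection lens: press the plunger on the turntable fully down with the fingertips and, keeping it in, turn the table one notch anticlockwise (seen from above), then let go so that the plunger springs fully up in that notch. Do not go the wrong way or beyond that notch, do not lift the pots or push them out of their places, and leave everything else on the bench alone.

Things in the scene. Friction and masses are not known exactly. Their poses are not given: they have to be found in the camera images.
- stage: indexing stage fixed to the bench, round grey base 252 mm across. Origin under its centre, on the turntable's axis, z up. Its -x axis points to the notch where the plunger starts. A slim lens column stands 180 mm from the axis, 45 deg anticlockwise from the stage's +x axis, 195 mm tall; its arm reaches in to the lens
- index_ring: fixed flat steel ring around the turntable, inner radius 104, outer 124, top 44 mm above the bench, with eight radial notches 14 mm wide, 45 deg apart, into which the plunger's lug locks. Same origin and axes as the stage
- turntable (a joint): turntable angle, rad: about 0 at the start (first notch, play about 0.015 either way), growing anticlockwise seen from above; next notch at +0.785. Turns easily (0.03 N m) while the plunger is pressed in; the lug locks it in any notch it springs up into. Flat aluminium disc 200 mm across, top 44 mm above the bench
- turntable_centre (a point): centre of the turntable's top face, on its axis, 44 mm above the bench; a hub 32 mm across stands 6 mm above it
- plunger (a joint): how far the plunger is pressed down, m: 0 fully up (lug locked in a notch), 0.013 fully down; the table is free from 0.009 on. Spring return, about 4 N at first, 8 N fully down. Let go between two notches it stays at about 0.009, its lug under the ring; over a notch it springs up to 0
- plunger_top (a point): centre of the flat top of the plunger's round steel head, 32 mm across, on the turntable 78 mm from its axis; 73 mm above the bench when up, 60 mm fully down. Pressed straight down. A dark collar (44 mm across, top 59 mm above the bench, part of the turntable) surrounds its stem; its 11 mm thick lug points outward into the notch
- lens (a point): lower end of the inspection lens (black barrel 28 mm across, hanging from the column's arm, its top 190 mm above the bench), 116 mm above the bench, 66 mm from the turntable's axis
- pot_now_mid (a point): centre (half-way up) of a loose amber specimen pot, 31 mm across and 34 mm tall, standing on the turntable between three small pins 66 mm from its axis; under the lens at the start
- nest_now (a point): centre of the place of pot_now on the turntable's top face, 17 mm below the pot's centre; turns with the turntable
- pot_next_mid (a point): centre (half-way up) of a loose amber specimen pot, 31 mm across and 34 mm tall, standing on the turntable between three small pins 66 mm from its axis; the one to be under the lens at the end, 45 deg clockwise of pot_now on the turntable
- nest_next (a point): centre of the place of pot_next on the turntable's top face, 17 mm below the pot's centre; turns with the turntable
- pot_after_mid (a point): centre (half-way up) of a loose amber specimen pot, 31 mm across and 34 mm tall, standing on the turntable between three small pins 66 mm from its axis; 45 deg clockwise of pot_next
- nest_after (a point): centre of the place of pot_after on the turntable's top face, 17 mm below the pot's centre; turns with the turntable
- spare_pot: a like amber pot standing on the bench beside the stage, origin under its centre; to be left alone
- solvent: small amber bottle, 42 mm across, 85 mm tall, on the bench beside the stage, origin under its centre; to be left alone
- driver: screwdriver lying on the bench, origin within it; to be left alone
- beaker: clear beaker, 66 mm across, 75 mm tall, origin under its centre; to be left alone
- bin: open red parts bin 160 x 105 x 75 mm, origin under its centre; to be left alone

How it is judged:
On the way, in this order (a step that is already met when the one before it is completed fails the run):
1. the plunger is pressed in while the table is still at its first notch (value of joint plunger above 0.009 m and value of joint turntable between -0.15 and 0.15 rad), for 0.1 s.
2. the table has been turned well out of the first notch, anticlockwise (value of joint turntable above 0.35 rad), for 0.05 s.
At the end, for the whole second after the job is handed in: the turntable rests within 0.04 rad of the next notch anticlockwise (0.785 rad), the plunger is up (less than 3 mm pressed), the next pot is within 10 mm of the lens axis, and the three pots stand upright within 8 mm of their places (value of joint turntable between 0.745 and 0.825 rad and value of joint plunger below 0.003 m and velocity of joint turntable between -0.05 and 0.05 rad/s and horizontal distance between pot_next_mid and lens below 0.01 m and horizontal distance between pot_now_mid and nest_now below 0.008 m and horizontal distance between pot_next_mid and nest_next below 0.008 m and horizontal distance between pot_after_mid and nest_after below 0.008 m and angle between each of pot_now_mid, pot_next_mid, pot_after_mid's own z axis and vertical below 0.15 rad); the robot touches nothing.
It fails at once if the table is turned clockwise or carried beyond the next notch (value of joint turntable below -0.3 rad or value of joint turntable above 1.15 rad).
It fails at once if a pot on the turntable is lifted, tipped or pushed out of its place (height (world z) of any of pot_now_mid, pot_next_mid, pot_after_mid above 0.075 m or angle between any of pot_now_mid, pot_next_mid, pot_after_mid's own z axis and vertical above 0.5 rad or horizontal distance between pot_now_mid and nest_now above 0.015 m or horizontal distance between pot_next_mid and nest_next above 0.015 m or horizontal distance between pot_after_mid and nest_after above 0.015 m).
It fails at once if something else on the bench is disturbed (distance of any of spare_pot, solvent, driver, beaker, bin from where it was at the start of the episode above 0.02 m).
It also fails if it takes over 40 s, if anything falls off the work surface, if the arm or the gripper's body presses on something with over 40 N, if the wrist force passes 120 N, or if a joint passes its speed limit or range.

## Working session

There is one attempt and no reset: what is moved stays moved. The work goes in short steps, Python scripts to look and compute and a tool call to move; the robot and the scene stay as the last step left them, time stands still between calls to the robot, and variables do not carry over. Pictures are saved under pics/ and viewed, at most 10 in all, crops included, and the job is handed in when it is done.

Besides the shell and the picture viewer there is one more tool, called after "Call:" as name(argument=value, ...), one argument or row to a line, values as JSON. send_rows: Moves the arm, as the interface text tells. Its arguments: {"type":"object","properties":{"targets":{"type":"array"},"force":{"type":"number"}},"required":["targets"]}

```bash
mkdir -p pics; python3 - <<'E'
from station import *
import cv2
for n in ("top","scene"):
    cv2.imwrite(f"pics/{n}0.png",camera(n)); m=camera_model(n); print(n,m)
o=get_obs(); print(o["ee_pos"],o["eef_rot"],o["grip_width"])
E
```

```text
top {'fovy': 49.1664998267973, 'cx': 320.06985166701816, 'cy': 239.6978197169157, 'dist': array([0.00181276, 0.        , 0.        , 0.        , 0.        ]), 'T': array([[ 0.01401013, -0.99192845,  0.12602246,  0.3830493 ],
       [-0.99982341, -0.015476  , -0.01066025,  0.00388066],
       [ 0.01252453, -0.12585086, -0.99197011,  1.24768267],
       [ 0.        ,  0.        ,  0.        ,  1.        ]])}
scene {'fovy': 51.1356207176598, 'cx': 321.2612382669931, 'cy': 242.48226890723768, 'dist': array([-0.07282916,  0.        ,  0.        ,  0.        ,  0.        ]), 'T': array([[ 0.64404311,  0.52485658, -0.55653756,  1.14874572],
       [ 0.76493759, -0.45029639,  0.46054711, -0.51625773],
       [-0.00888567, -0.72232869, -0.69149281,  0.85306071],
       [ 0.        ,  0.        ,  0.        ,  1.        ]])}
[ 0.17857555 -0.51995851  0.20495221] [-3.14059257e+00 -4.19227184e-05  3.30842205e-01] 0.09414866874898421
```

View pics/top0.png

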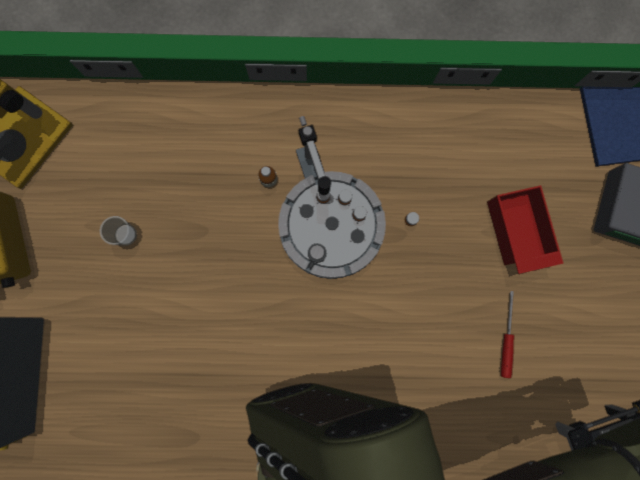

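View pics/scene0.png

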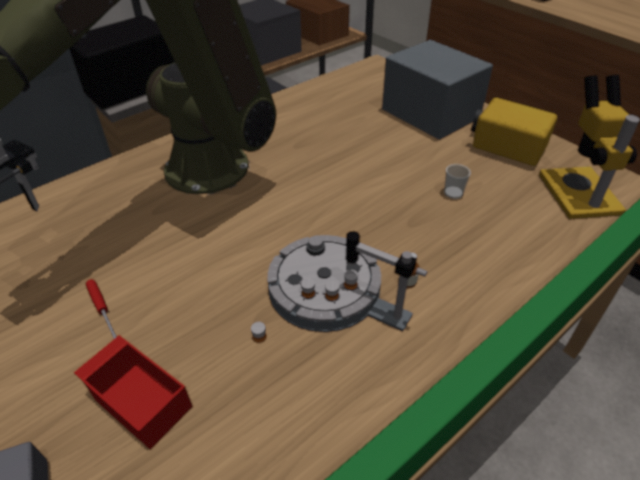

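The top view shows the stage centred near (332,224), the plunger at (317,252) on the robot's side, the lens at (324,185), and the pots at (344,198) and (359,214). I'll enlarge this area for better pixel positions.

```bash
cat > h.py <<'E'
import numpy as np, cv2
def ray(m,uv,z):
    f=240/np.tan(np.radians(m["fovy"]/2)); K=np.array([[f,0,m["cx"]],[0,f,m["cy"]],[0,0,1]])
    p=cv2.undistortPoints(np.array([[uv]],float),K,m["dist"])[0,0]
    d=m["T"][:3,:3]@np.array([*p,1]); o=m["T"][:3,3]; return o+d*(z-o[2])/d[2]
def proj(m,P):
    f=240/np.tan(np.radians(m["fovy"]/2)); K=np.array([[f,0,m["cx"]],[0,f,m["cy"]],[0,0,1]])
    T=np.linalg.inv(m["T"]); return cv2.projectPoints(np.array(P,float).reshape(-1,3),cv2.Rodrigues(T[:3,:3])[0],T[:3,3],K,m["dist"])[0][:,0]
E
python3 - <<'E'
import cv2
a=cv2.imread("pics/top0.png")[115:285,245:430]
cv2.imwrite("pics/c1.png",cv2.resize(a,None,fx=4,fy=3.5 if 0 else 4-0.5,interpolation=3) if 0 else cv2.resize(a[20:170],None,fx=4,fy=4,interpolation=3))
E
```

```text
(no output)
```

View pics/c1.png

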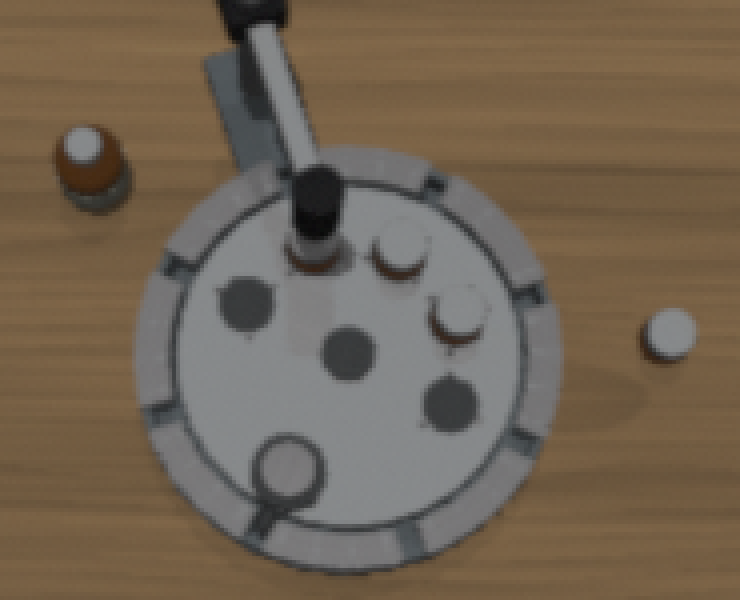

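The crop (scale 4, origin (245,135)) shows the hub at (348,353), the plunger head at (289,470), the target notch at (410,540) to its right, and the lens at the top. Anticlockwise in this picture is anticlockwise from above.

```bash
python3 - <<'E'
from station import *
from h import *
m=camera_model("top"); P=lambda u,v,z: ray(m,(245+u/4,135+v/4),z)
h=P(348,353,.05); c2=P(349,354,.044); p=P(289,470,.073); notch=P(262,527,.044); n2=P(410,542,.044)
print(h,c2,p,notch)
for q in (p,notch,n2): d=(q-h)[:2]; print(np.hypot(*d),np.degrees(np.arctan2(d[1],d[0])))
for q in [((435,185),(262,525)),((180,265),(522,440)),((528,295),(160,412))]:
  a,b=P(*q[0],.044),P(*q[1],.044); d=(a-b)[:2]; print((a+b)/2,np.degrees(np.arctan2(d[1],d[0])),np.hypot(*d)/2)
print(P(398,240,.078),P(460,307,.078),P(670,333,.034))
E
```

```text
[ 0.57395345 -0.03602666  0.05      ] [ 0.57433146 -0.03681397  0.044     ] [ 0.50315009 -0.00280513  0.073     ] [0.47298268 0.01205261 0.044     ]
0.07820987670153896 154.86363933284608
0.11183340878325135 154.53760367645182
0.11448490882458001 -161.12181305961096
[ 0.57482929 -0.03706182  0.044     ] -26.00935983384304 0.1120437498186677
[ 0.57544436 -0.03753777  0.044     ] 63.48648677580057 0.1116403077076194
[ 0.57474616 -0.03440166  0.044     ] -71.27827617777271 0.11242858011871824
[ 0.63494232 -0.06279478  0.078     ] [ 0.59686626 -0.09823807  0.078     ] [ 0.5914172  -0.22560544  0.034     ]
```

Call:
send_rows(
  targets=[
    {"x":0.12,"y":0.19,"claw":0},
    {"x":0.12,"y":0.19},
    {"x":0.12,"y":0.19},
    {"x":0.12,"y":0.19},
    {"x":0.12,"y":0.19},
    {"x":0.12,"y":0.19},
    {"x":0.12,"y":0.19},
    {"x":0.12,"y":0.19},
    {"x":0.12,"y":0.19},
    {"x":0.12,"y":0.19},
    {"x":0.12,"y":0.19},
    {"x":0.12,"y":0.19},
    {"x":0.12,"y":0.19},
    {},
    {},
  ],
  force=20,
)

```text
schema error: expected keys x, y, z, spin, claw
```

Call:
send_rows(
  targets=[
    {"x":0.12,"y":0.19,"z":0,"spin":0,"claw":0},
    {"x":0.12,"y":0.19,"z":0,"spin":0,"claw":0},
    {"x":0.12,"y":0.19,"z":0,"spin":0,"claw":0},
    {"x":0.12,"y":0.19,"z":0,"spin":0,"claw":0},
    {"x":0.12,"y":0.19,"z":0,"spin":0,"claw":0},
    {"x":0.12,"y":0.19,"z":0,"spin":0,"claw":0},
    {"x":0.12,"y":0.19,"z":0,"spin":0,"claw":0},
    {"x":0.12,"y":0.19,"z":0,"spin":0,"claw":0},
    {"x":0.12,"y":0.19,"z":0,"spin":0,"claw":0},
    {"x":0.12,"y":0.19,"z":0,"spin":0,"claw":0},
    {"x":0.12,"y":0.19,"z":0,"spin":0,"claw":0},
    {"x":0.12,"y":0.19,"z":0,"spin":0,"claw":0},
    {"x":0,"y":0,"z":0,"spin":0,"claw":0},
    {"x":0,"y":0,"z":0,"spin":0,"claw":0},
  ],
  force=20,
)

```text
time_s: 1.5
ee_pos: [0.4665, -0.0637, 0.205]
eef_rot: [-3.141, 0.001, 0.333]
force: [-0.5, -0.3, 0.8]
grip_width: 0.0003
grip_force: 0.0
```

Everything was reached. Next I'll move to above the plunger (0.504, -0.0025), lower to 0.10, and check with the wrist camera.

Call:
send_rows(
  targets=[
    {"x":0.094,"y":0.153,"z":0,"spin":0,"claw":0},
    {"x":0.094,"y":0.153,"z":-0.1,"spin":0,"claw":0},
    {"x":0,"y":0,"z":-0.2,"spin":0,"claw":0},
    {"x":0,"y":0,"z":-0.2,"spin":0,"claw":0},
    {"x":0,"y":0,"z":0,"spin":0,"claw":0},
    {"x":0,"y":0,"z":0,"spin":0,"claw":0},
  ],
)

```text
time_s: 2.1
ee_pos: [0.5042, -0.004, 0.1064]
eef_rot: [-3.142, 0.0, 0.329]
force: [1.1, -1.0, 0.7]
grip_width: 0.0004
grip_force: 0.0
```

```bash
python3 - <<'E'
from station import *
from h import *
o=get_obs(); print(o["ee_pos"],o["force"]); m=camera_model("wrist"); cv2.imwrite("pics/w1.png",camera("wrist"))
c=np.array([.5743,-.0365]);p=[.504,-.0023,.073]
print(proj(m,[p,[*o["ee_pos"][:2],.073],[*c,.05]]).round(),m)
E
```

```text
[ 0.50424978 -0.00402259  0.10644238] [ 1.05296848 -0.96805996  0.6579615 ]
[[317. 271.]
 [320. 272.]
 [409. 171.]] {'fovy': 62.89678859486529, 'cx': 319.36748822211376, 'cy': 243.734785737792, 'dist': array([-0.06912254,  0.        ,  0.        ,  0.        ,  0.        ]), 'T': array([[ 3.23106010e-01, -9.21520869e-01, -2.15410757e-01,
         5.66847330e-01],
       [-9.46362720e-01, -3.14704043e-01, -7.32049724e-02,
         1.74545354e-02],
       [-3.30726267e-04,  2.27509676e-01, -9.73775764e-01,
         2.85772581e-01],
       [ 0.00000000e+00,  0.00000000e+00,  0.00000000e+00,
         1.00000000e+00]])}
```

View pics/w1.png

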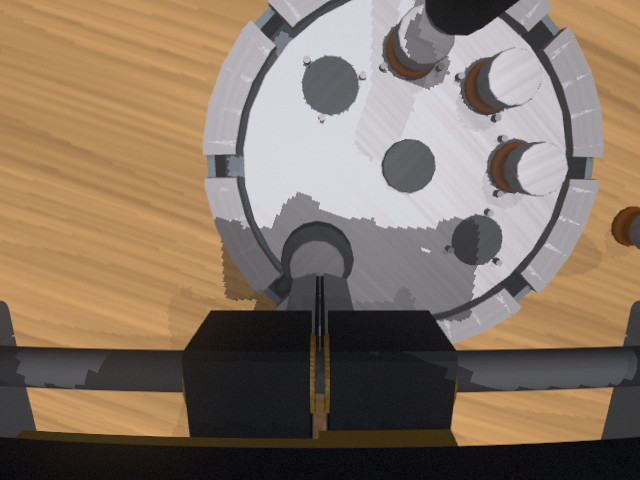

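The wrist view shows the hub at (409,166), predicted at (409,171), and the head at about (317,266) just beyond the fingertips, so the estimate is good to about 2 mm. Pressing down now.

Call:
send_rows(
  targets=[
    {"x":0.005,"y":0.012,"z":-0.1,"spin":0,"claw":0},
    {"x":0,"y":0,"z":-0.06,"spin":0,"claw":0},
    {"x":0,"y":0,"z":-0.025,"spin":0,"claw":0},
    {"x":0,"y":0,"z":-0.025,"spin":0,"claw":0},
    {"x":0,"y":0,"z":0,"spin":0,"claw":0},
    {"x":0,"y":0,"z":0,"spin":0,"claw":0},
  ],
)

```text
time_s: 2.75
ee_pos: [0.5059, -0.0008, 0.0646]
eef_rot: [3.141, -0.001, 0.331]
force: [-1.1, -0.8, 5.7]
grip_width: 0.0006
grip_force: 3.0
```

Call:
send_rows(
  targets=[
    {"x":0,"y":0,"z":-0.015,"spin":0,"claw":0},
    {"x":0,"y":0,"z":-0.01,"spin":0,"claw":0},
    {"x":0,"y":0,"z":0,"spin":0,"claw":0},
    {"x":0,"y":0,"z":0,"spin":0,"claw":0},
    {"x":0,"y":0,"z":0,"spin":0,"claw":0},
  ],
)

```text
time_s: 3.25
ee_pos: [0.5061, -0.0006, 0.0602]
eef_rot: [3.141, -0.002, 0.331]
force: [-3.6, 1.9, 10.9]
grip_width: 0.0003
grip_force: 5.8
```

Call:
send_rows(
  targets=[
    {"x":0,"y":0,"z":-0.005,"spin":0,"claw":0},
    {"x":-0.008,"y":-0.019,"z":0,"spin":0,"claw":0},
    {"x":-0.008,"y":-0.019,"z":0,"spin":0,"claw":0},
    {"x":-0.008,"y":-0.019,"z":0,"spin":0,"claw":0},
    {"x":-0.005,"y":-0.02,"z":0,"spin":0,"claw":0},
    {"x":-0.005,"y":-0.02,"z":0,"spin":0,"claw":0},
    {"x":-0.005,"y":-0.02,"z":0,"spin":0,"claw":0},
    {"x":-0.002,"y":-0.02,"z":0,"spin":0,"claw":0},
    {"x":-0.002,"y":-0.02,"z":0,"spin":0,"claw":0},
    {"x":-0.002,"y":-0.02,"z":0,"spin":0,"claw":0},
    {"x":0,"y":0,"z":0,"spin":0,"claw":0},
    {"x":0,"y":0,"z":0,"spin":0,"claw":0},
  ],
)

```text
time_s: 4.45
ee_pos: [0.4983, -0.0365, 0.0601]
eef_rot: [3.139, -0.005, 0.331]
force: [1.1, 0.5, 16.7]
grip_width: 0.0006
grip_force: 8.4
```

```bash
python3 - <<'E'
from station import *
from h import *
o=get_obs(); print(o["ee_pos"],o["force"]); m=camera_model("wrist"); a=camera("wrist"); cv2.imwrite("pics/w2.png",a)
E
```

```text
[ 0.49827012 -0.03645881  0.06008279] [ 1.11207503  0.52907578 16.69542485]
```

View pics/w2.png

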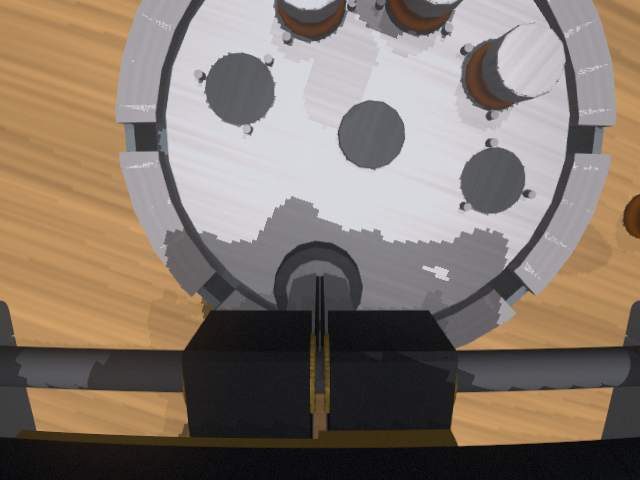

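The table is following: the hub is at (371,134) and the plunger is still under the fingertips. I'll do the remaining arc to (0.5013, -0.060).

Call:
send_rows(
  targets=[
    {"x":0.001,"y":-0.02,"z":0,"spin":0,"claw":0},
    {"x":0.002,"y":-0.02,"z":0,"spin":0,"claw":0},
    {"x":0.002,"y":-0.02,"z":0,"spin":0,"claw":0},
    {"x":0.003,"y":-0.02,"z":0,"spin":0,"claw":0},
    {"x":0.004,"y":-0.02,"z":0,"spin":0,"claw":0},
    {"x":0.003,"y":-0.017,"z":0,"spin":0,"claw":0},
    {"x":0,"y":0,"z":0,"spin":0,"claw":0},
    {"x":0,"y":0,"z":0,"spin":0,"claw":0},
    {"x":0,"y":0,"z":0,"spin":0,"claw":0},
  ],
)

```text
time_s: 5.4
ee_pos: [0.5013, -0.0598, 0.0601]
eef_rot: [3.139, -0.005, 0.331]
force: [2.0, 0.4, 15.6]
grip_width: 0.0003
grip_force: 8.1
```

```bash
python3 - <<'E'
from station import *
from h import *
o=get_obs(); print(o["ee_pos"],o["force"]); m=camera_model("wrist"); a=camera("wrist"); cv2.imwrite("pics/w3.png",a)
E
```

```text
[ 0.50130713 -0.05981403  0.0600929 ] [ 2.00100127  0.44763684 15.55908168]
```

View pics/w3.png

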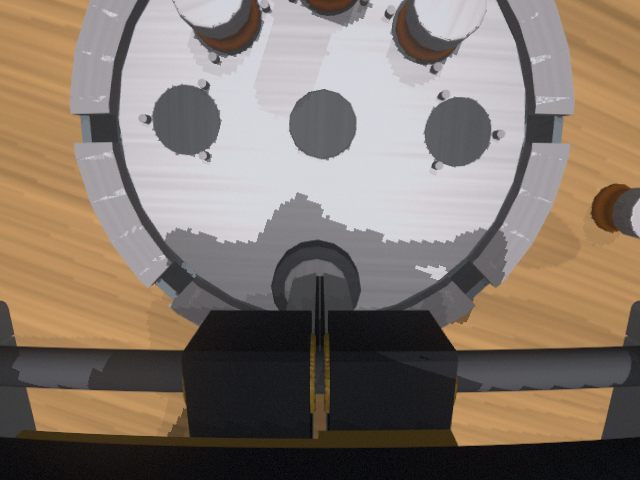

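The notches at (99,129) and (545,128) are level, but the empty nests at (186,120) and (458,132) are tilted. The table seems short by about 2.5°, so I'll compute it.

```bash
python3 - <<'E'
from station import *
from h import *
m=camera_model("wrist"); g=lambda a,b:(lambda d:np.degrees(np.arctan2(d[1],d[0])))(ray(m,b,.044)-ray(m,a,.044))
print(g((99,129),(545,128)),g((186,120),(458,132)), (ray(m,(186,120),.044)+ray(m,(458,132),.044))/2)
E
```

```text
-70.9167739703836 -73.49766275908583 [ 0.57670108 -0.03543416  0.044     ]
```

It is short by 2.6°, which is 3.5 mm along the tangent. I'll correct that and then release.

Call:
send_rows(
  targets=[
    {"x":0.003,"y":-0.008,"z":0,"spin":0,"claw":0},
    {"x":0.003,"y":-0.008,"z":0,"spin":0,"claw":0},
    {"x":0,"y":0,"z":0,"spin":0,"claw":0},
    {"x":0,"y":0,"z":0,"spin":0,"claw":0},
    {"x":0,"y":0,"z":0,"spin":0,"claw":0},
  ],
)

```text
time_s: 5.95
ee_pos: [0.5024, -0.063, 0.0601]
eef_rot: [3.139, -0.005, 0.331]
force: [0.4, 0.4, 17.2]
grip_width: 0.0003
grip_force: 8.5
```

```bash
python3 - <<'E'
from station import *
from h import *
o=get_obs(); print(o["ee_pos"],o["force"]); a=camera("wrist"); cv2.imwrite("pics/w4.png",a)
E
```

```text
[ 0.50235856 -0.06300719  0.06009803] [ 0.40393554  0.39834213 17.17773323]
```

View pics/w4.png

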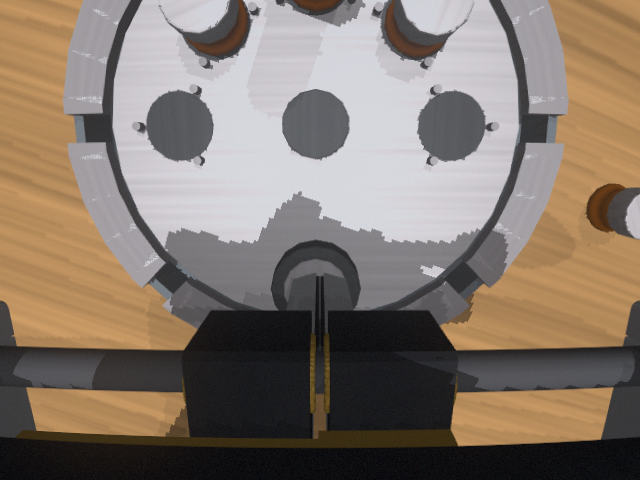

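The notches at (92,128) and (538,128), the nests at (180,125) and (451,126), and the hub at (316,124) all line up. I'll release straight up.

Call:
send_rows(
  targets=[
    {"x":0,"y":0,"z":-0.005,"spin":0,"claw":0},
    {"x":0,"y":0,"z":0.02,"spin":0,"claw":0},
    {"x":0,"y":0,"z":0.02,"spin":0,"claw":0},
    {"x":0,"y":0,"z":0.02,"spin":0,"claw":0},
    {"x":0,"y":0,"z":0.02,"spin":0,"claw":0},
    {"x":0,"y":0,"z":0.05,"spin":0,"claw":0},
    {"x":0,"y":0,"z":0.15,"spin":0,"claw":0},
    {"x":0,"y":0,"z":0.2,"spin":0,"claw":0},
    {"x":0,"y":0,"z":0.2,"spin":0,"claw":0},
    {"x":-0.2,"y":0,"z":0.1,"spin":0,"claw":0},
    {"x":-0.2,"y":0,"z":0,"spin":0,"claw":0},
    {"x":-0.2,"y":0,"z":0,"spin":0,"claw":0},
    {"x":0,"y":0,"z":0,"spin":0,"claw":0},
    {"x":0,"y":0,"z":0,"spin":0,"claw":0},
  ],
)

```text
time_s: 7.4
ee_pos: [0.3803, -0.0627, 0.2132]
eef_rot: [3.141, -0.001, 0.33]
force: [-0.4, -0.0, 0.6]
grip_width: 0.0004
grip_force: 0.0
```

```bash
python3 - <<'E'
from station import *
from h import *
o=get_obs(); print(o["ee_pos"],o["force"]); s=camera("scene")[210:350,240:430]; w=camera("wrist")
cv2.imwrite("pics/f.png",np.vstack([cv2.resize(s,(400,295),interpolation=3),cv2.resize(w,(400,300))]))
E
```

```text
[ 0.3803187  -0.06267441  0.21321284] [-0.43153132 -0.04014836  0.57303558]
```

View pics/f.png

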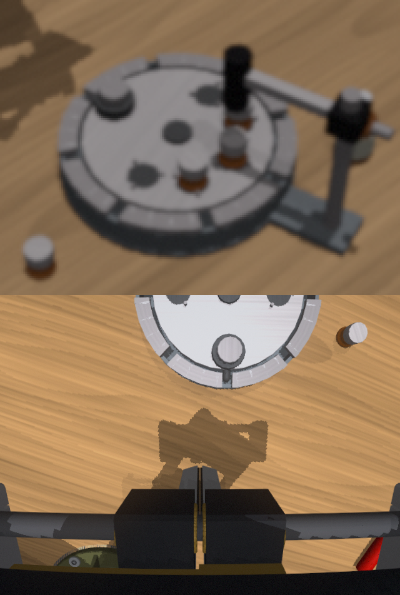

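The fingers are clear, the head is up, and the lug is visible in the new notch at (228,375). The three pots stand upright in their nests, with the middle one under the lens. Handing in.

```bash
python3 -c "
from station import *
print(hand_in())"
```

```text
the job is handed in; nothing more can be done
None
```

The turntable is one notch anticlockwise, the plunger is up in that notch, and the next pot stands under the lens; I checked this in the camera images before handing in, and hand-in gave no verdict.

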